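# Give the mixed-up jars their own lids back

## Task

The lids of the three stoneware jars on this sale table have been mixed up: put every lid back on the jar of its own colour, properly seated, parking a lid knob-up on the empty green mat on the way. Set each lid down gently rather than dropping it, and leave the jars, the duck, the glass bowl and the shaker standing where they are.

Things in the scene. Friction and masses are not known exactly. Their poses are not given: they have to be found in the camera images.
- blue_jar: Round stoneware jar glazed cobalt blue with a thin brass band, hollow, 0.6 kg, loose on the table, 108 mm across at the belly, rim 85 mm high and 72 mm across, mouth about 60 mm across. Its sloping shoulder shows around a lid from above. Origin at the centre of its underside, z up.
- cream_jar: Round stoneware jar glazed cream (pale yellowish white) with a thin brass band, hollow, 0.6 kg, loose on the table, 108 mm across at the belly, rim 85 mm high and 72 mm across, mouth about 60 mm across. Its sloping shoulder shows around a lid from above. Origin at the centre of its underside, z up.
- red_jar: Round stoneware jar glazed deep red with a thin brass band, hollow, 0.6 kg, loose on the table, 108 mm across at the belly, rim 85 mm high and 72 mm across, mouth about 60 mm across. Its sloping shoulder shows around a lid from above. Origin at the centre of its underside, z up.
- blue_lid: Lid of the blue jar, cobalt blue, 0.11 kg: a plug 38 mm across, 10 mm deep; above it a disc 80 mm across, 7 mm thick; on top a cylindrical knob 22 mm across, 27 mm tall to grip. Origin: centre of the plug's underside, z up; disc top at 17 mm, knob top at 44 mm. Seated, its origin is 75 mm above the jar's. Starts on a jar of another colour.
- cream_lid: Lid of the cream jar, cream (pale yellowish white), 0.11 kg: a plug 38 mm across, 10 mm deep; above it a disc 80 mm across, 7 mm thick; on top a cylindrical knob 22 mm across, 27 mm tall to grip. Origin: centre of the plug's underside, z up; disc top at 17 mm, knob top at 44 mm. Seated, its origin is 75 mm above the jar's. Starts on a jar of another colour.
- red_lid: Lid of the red jar, deep red, 0.11 kg: a plug 38 mm across, 10 mm deep; above it a disc 80 mm across, 7 mm thick; on top a cylindrical knob 22 mm across, 27 mm tall to grip. Origin: centre of the plug's underside, z up; disc top at 17 mm, knob top at 44 mm. Seated, its origin is 75 mm above the jar's. Starts on a jar of another colour.
- mat: Green square mat, 110 x 110 mm, 4 mm thick, fixed to the table, empty at the start: the free spot. Origin at the centre of its underside.
- duck: Bystander: small yellow duck figurine with an orange bill and foot disc, about 50 mm wide, 72 mm tall, loose. Origin at the centre of its underside.
- glass_bowl: Bystander: small clear glass bowl, 64 mm across, 35 mm tall, loose. Origin at the centre of its underside.
- shaker: Bystander: steel salt shaker with a domed top, 38 mm across, 68 mm tall, loose. Origin at the centre of its underside.

How it is judged:
On the way:
1. one of the lids rests, knob up and let go, on the green mat (((horizontal distance between blue_lid and mat below 0.045 m and z of blue_lid in the frame of mat below 0.008 m and angle between blue_lid's own z axis and vertical below 0.12 rad and linear speed of blue_lid below 0.03 m/s and contact force between the fingers and blue_lid below 0.2 N) or (horizontal distance between cream_lid and mat below 0.045 m and z of cream_lid in the frame of mat below 0.008 m and angle between cream_lid's own z axis and vertical below 0.12 rad and linear speed of cream_lid below 0.03 m/s and contact force between the fingers and cream_lid below 0.2 N) or (horizontal distance between red_lid and mat below 0.045 m and z of red_lid in the frame of mat below 0.008 m and angle between red_lid's own z axis and vertical below 0.12 rad and linear speed of red_lid below 0.03 m/s and contact force between the fingers and red_lid below 0.2 N))), for 0.2 s.
At the end, for the whole second after the job is handed in: Each lid is seated upright on the jar of its own colour (centres within 13 mm, lid origin 71 to 79 mm above the jar's origin, lid and jar within 0.1 rad of upright), released and at rest, every jar within 25 mm of where it began (horizontal distance between blue_lid and blue_jar below 0.013 m and z of blue_lid in the frame of blue_jar between 0.071 and 0.079 m and angle between each of blue_lid, blue_jar, cream_lid, cream_jar, red_lid, red_jar's own z axis and vertical below 0.1 rad and linear speed of each of blue_lid, blue_jar, cream_lid, cream_jar, red_lid, red_jar below 0.02 m/s and distance of each of blue_jar, cream_jar, red_jar from where it was at the start of the episode below 0.025 m and contact force between the fingers and blue_lid below 0.2 N and horizontal distance between cream_lid and cream_jar below 0.013 m and z of cream_lid in the frame of cream_jar between 0.071 and 0.079 m and contact force between the fingers and cream_lid below 0.2 N and horizontal distance between red_lid and red_jar below 0.013 m and z of red_lid in the frame of red_jar between 0.071 and 0.079 m and contact force between the fingers and red_lid below 0.2 N); the robot touches nothing.
It fails at once if a jar is shifted more than 25 mm or tipped (distance of any of blue_jar, cream_jar, red_jar from where it was at the start of the episode above 0.025 m or angle between any of blue_jar, cream_jar, red_jar's own z axis and vertical above 0.25 rad).
It fails at once if a bystander (duck, glass bowl, shaker) is shifted more than 20 mm or tipped (distance of any of duck, glass_bowl, shaker from where it was at the start of the episode above 0.02 m or angle between any of duck, glass_bowl, shaker's own z axis and vertical above 0.5 rad).
It fails at once if a lid is dropped: it moves faster than 0.6 m/s with no finger on it (a fall of about 20 mm) ((linear speed of blue_lid above 0.6 m/s and contact force between the fingers and blue_lid below 0.01 N) or (linear speed of cream_lid above 0.6 m/s and contact force between the fingers and cream_lid below 0.01 N) or (linear speed of red_lid above 0.6 m/s and contact force between the fingers and red_lid below 0.01 N)).
It fails at once if a lid is turned over or on its edge (angle between any of blue_lid, cream_lid, red_lid's own z axis and vertical above 0.9 rad).
It also fails if it takes over 101 s, if anything falls off the work surface, if the arm or the gripper's body presses on something with over 40 N, if the wrist force passes 120 N, or if a joint passes its speed limit or range.

## Robot

A 7-joint arm with a two-finger parallel gripper is mounted at the origin on the work surface. World frame = base frame: x ahead of the robot, y to its left, z up, the work surface at z = 0. Lengths are in m, angles in rad, forces in N, time in s.
With the tool pointing down it reaches from about 0.4 to 0.875 m from the base axis. Payload 19.3 kg.
Tool frame: the origin (TCP) lies at the very end of the fingers, on their centre line; the grasp point (between the pads) lies 19 mm behind it; z points along the fingers, y is the line along which they close (so a half turn about z gives the same grasp; the last joint's range is limited). The gripper opens to 85 mm and grips with 20 to 120 N. Pads are 22 mm wide; open, the fingers measure 114 mm over their backs; the gripper's body (76 mm by 85 mm) begins 54 mm behind the grasp point. The pads swing forward as they close: fully open they stand 13 mm farther back than shut.
Start: joints at [-1.218, 0.521, -0.036, 1.599, 0.021, 1.021, -0.113], TCP at [0.256, 0.57, 0.231] pointing down, gripper open.
Joint ranges: [-2.91, 2.91], [-0.3, 2.13], [-1.5, 1.42], [0.17, 2.43], [-1.26, 4.41], [0.16, 1.93], [-2.52, 2.52]. Speed limits (rad/s): [1.89, 1.89, 2.39, 2.39, 3.01, 3.01, 3.01].

## Interface

Orientations are given as [roll, pitch, yaw] about the fixed x, y, z axes, in that order (R = Rz(yaw) Ry(pitch) Rx(roll)).
In Python, from workcell import bot gives the robot as it stands.
- The arm moves only by the shell command python3 -m crank 'ROWS' [FORCE]. ROWS is a JSON object of lists of equal length, an entry for each row: "travel": the shift along the world's x, y, z in cm, a list of three; "turn": the turn, a rotation vector about the world's x, y, z in degrees, a list of three; "gripper": the closure, from 0 (fully open) to 1 (shut). A call has exactly 5 rows; each row is the pose to reach, as a shift and turn from the pose commanded when the call began; what a row does not reach only later rows make up. A row lasts 1/10 s, in which the tool goes at most 50 mm and 8.59 degrees, less where a joint would pass 70% of its speed; a pose out of reach is approached as far as the arm can. A call with a gripper value outside its range is refused whole. The fingers move at their own pace and stop on an object; FORCE is the grip in N (left out, the last holds). Time passes only in rows, so rows that repeat a pose let the fingers close, or fill a call up. It gives the time, the measured TCP pose, the force, the opening and the grip force at its end, in the units of the state.
- bot.observe(): the state, without advancing time (a new reading comes with each control period).
- bot.grab_frame(name): name is "scene" or "top" or "wrist"; returns a dict with "pixels" (420x560x3 uint8, red, green, blue), "fx", "fy", "cx", "cy" (pixels), "dist" ([k1, k2, p1, p2, k3] as OpenCV has them; the pictures are not rectified), "extrinsics" (4x4, takes a point from world to camera coordinates). Camera axes: x right, y down, z forward; pixel columns grow to the right and rows downward; lengths in m; the calibration is good to about 2 mm. A picture is of the moment at which its call begins. There is no depth.
- bot.job_done(): hands the job in; it is judged then, once.
The state is a dict: "clock": time; "qpos": joint angles; "qd": joint speeds; "joint_efforts": joint torques, N m; "position": TCP position; "tool_rot": TCP orientation; "force": force on the tool from outside, world axes, zero at the start; "moment": the same for the moment, N m; "grip_width": finger opening in m; "finger_force": force on a finger pad.
Only numpy, scipy, OpenCV 4.12 (cv2) and the standard library are available. Lean on these libraries where they do the work, as an engineer would, in place of code of your own. Each camera call takes 0.05 s, during which the arm holds its last target. There are 200 camera calls.

## Working session

There is one attempt and no reset: what is moved stays moved. The work goes in short steps, Python scripts to look and compute and a shell command to move; the robot and the scene stay as the last step left them, time stands still between calls to the robot, and variables do not carry over. Pictures are saved under pics/ and viewed, at most 14 in all, crops included, and the job is handed in when it is done.

```bash
mkdir -p pics
python3 - <<'E'
from workcell import bot
import cv2
for n in ("top","scene"):
    f=bot.grab_frame(n); cv2.imwrite(f"pics/{n}0.png",cv2.cvtColor(f["pixels"],cv2.COLOR_RGB2BGR))
    print(n,{k:(v.tolist() if hasattr(v,'tolist') else v) for k,v in f.items() if k!="pixels"})
print(bot.observe())
E
```

```text
top {'fx': 526.6270344376277, 'fy': 526.6270344376277, 'cx': 276.47977801658203, 'cy': 205.6747613060957, 'dist': [-0.1160787519120456, 0.0, 0.0, 0.0, 0.0], 'extrinsics': [[-0.0010167962956534682, -0.9998689205118602, 0.01615883410834041, -0.006881019331170633], [-0.9958058685703477, -0.0004659041714737826, -0.09149019102700819, 0.5611245356596208], [0.09148572700781578, -0.016184088721664946, -0.995674865117173, 1.1863631846372042], [0.0, 0.0, 0.0, 1.0]]}
scene {'fx': 441.27716156303194, 'fy': 441.27716156303194, 'cx': 278.2890261240117, 'cy': 205.17928438947158, 'dist': [-0.02888921532857658, 0.0, 0.0, 0.0, 0.0], 'extrinsics': [[-0.41351814563726796, 0.9104953420831512, 0.0009875594164711016, 0.2223818588775188], [0.758243874612936, 0.34497040495946535, -0.5532283853112245, -0.3790797575511186], [-0.5040525467058742, -0.22802116512944196, -0.8330290381567345, 1.2178256173895876], [0.0, 0.0, 0.0, 1.0]]}
{'clock': 0.1, 'qpos': array([-1.21817856,  0.52195314, -0.03635419,  1.59992087,  0.02121115,
        1.02108653, -0.11281615]), 'qd': array([-1.11213966e-04, -7.25751982e-04,  1.23281923e-03, -3.08220747e-03,
       -1.06677502e-03,  1.23009600e-05, -1.99533610e-04]), 'joint_efforts': array([ 4.21094024e-03, -9.28476405e+01,  1.98488005e+00, -3.70539808e+01,
        1.82522507e-02,  5.32694175e-03, -8.24612101e-06]), 'position': array([0.25635884, 0.56969352, 0.23079456]), 'tool_rot': array([-3.14061214e+00,  6.35087538e-05,  2.71877628e+00]), 'force': array([-1.04601144,  0.07627801,  0.15914595]), 'moment': array([ 0.0059612 , -0.00081803,  0.0218945 ]), 'finger_force': 0.0, 'grip_width': 0.08511495936710449}
```

View pics/top0.png

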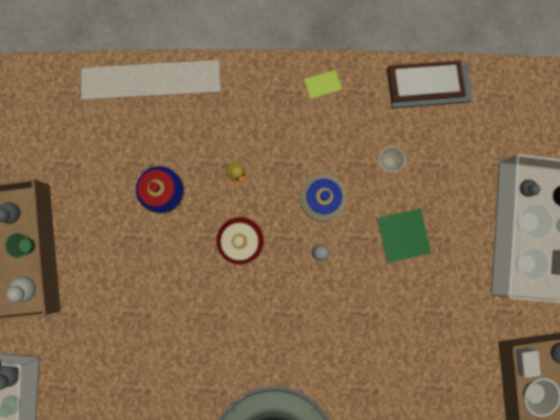

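View pics/scene0.png

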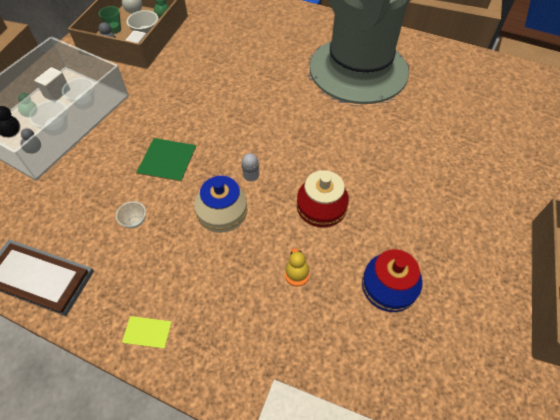

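The top view shows the red lid on the blue jar at about (158,188), the cream lid on the red jar at (240,240) and the blue lid on the cream jar at (324,197). The mat is at (404,236), the duck at (236,172), the bowl at (392,159) and the shaker at (321,253). The scene view shows the same arrangement. I'll enlarge both for accurate positions.

```bash
cat > h.py <<'E'
import numpy as np, cv2
def rays(f,uv):
    K=np.array([[f["fx"],0,f["cx"]],[0,f["fy"],f["cy"]],[0,0,1.]])
    n=cv2.undistortPoints(np.array(uv,float).reshape(-1,1,2),K,np.array(f["dist"])).reshape(-1,2)
    E=np.array(f["extrinsics"]); R,t=E[:3,:3],E[:3,3]
    return -R.T@t, np.c_[n,np.ones(len(n))]@R
def onplane(f,uv,z):
    c,d=rays(f,uv); return c+d*((z-c[2])/d[:,2])[:,None]
def proj(f,P):
    K=np.array([[f["fx"],0,f["cx"]],[0,f["fy"],f["cy"]],[0,0,1.]]); E=np.array(f["extrinsics"])
    return cv2.projectPoints(np.array(P,float).reshape(-1,1,3),cv2.Rodrigues(E[:3,:3])[0],E[:3,3],K,np.array(f["dist"]))[0].reshape(-1,2)
def crop(f,x0,y0,x1,y1,s,name):
    im=cv2.cvtColor(f["pixels"],cv2.COLOR_RGB2BGR)[y0:y1,x0:x1]
    cv2.imwrite(name,cv2.resize(im,None,fx=s,fy=s,interpolation=cv2.INTER_CUBIC))
E
python3 - <<'E'
from workcell import bot
from h import *
f=bot.grab_frame("top"); crop(f,125,145,445,275,2.5,"pics/topc.png")
g=bot.grab_frame("scene"); crop(g,110,130,430,320,2.5,"pics/scenec.png")
E
```

```text
(no output)
```

View pics/topc.png

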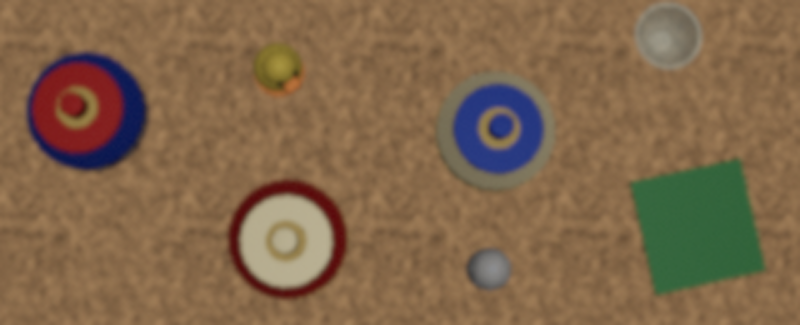

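View pics/scenec.png

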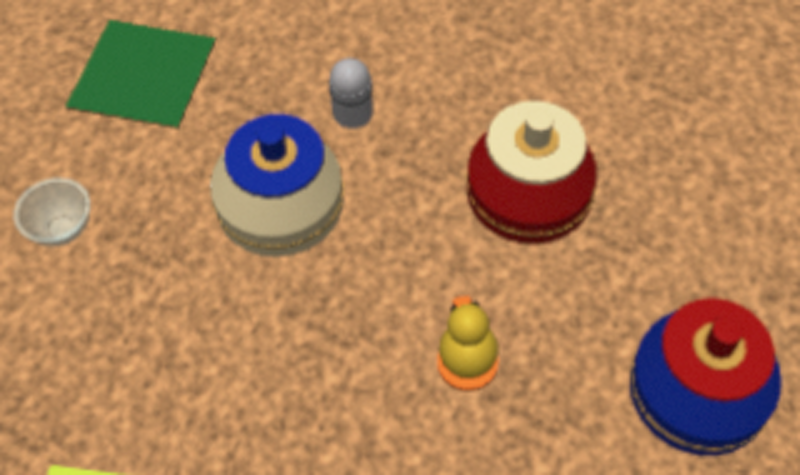

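Readings from the top crop (crop pixels):

| Object | Pixel position |
|---|---|
| Red lid disc | (78,107.5) |
| Blue jar belly | (87.5,112) |
| Cream lid | (285.5,241.5) |
| Red jar | (288,239) |
| Blue lid | (499,128.5) |
| Cream jar | (495.5,130.5) |
| Mat centre | (698,226.5) |

In the scene crop, the lid discs are at (275.5,155) for blue, (536.5,142.5) for cream and (719,350) for red.

Run:
```python
from workcell import bot
from h import *
np.set_printoptions(precision=4,suppress=True)
f=bot.grab_frame("top"); g=bot.grab_frame("scene")
T=lambda p:np.array(p)/2.5+[125,145]-0.3
S=lambda p:np.array(p)/2.5+[110,130]-0.3
for n,p,z in [("redlid",(78,107.5),.092),("redknob",(73,104),.119),("bluejar",(87.5,112),.045),("creamlid",(285.5,241.5),.092),("creamknob",(285,240),.119),("redjar",(288,239),.045),
 ("bluelid",(499,128.5),.092),("blueknob",(501,126),.119),("creamjar",(495.5,130.5),.045),("mat",(698,226.5),.004),("m1",(631,183),.004),("m2",(740,158),.004),("m4",(656,295),.004),("duck",(277,68),.07),("shaker",(490,268),.06),("bowl",(668,36),.035)]:
    print(n,onplane(f,[T(p)],z)[0])
for n,p in [("bluelid",(275.5,155)),("creamlid",(536.5,142.5)),("redlid",(719,350))]: print("scene",n,onplane(g,[S(p)],.091)[0])
o=bot.observe();print(o["clock"],cv2.Rodrigues(np.eye(3))[0].T)
```

```text
redlid [0.5944 0.2579 0.092 ]
redknob [0.594  0.2564 0.119 ]
bluejar [0.5962 0.2591 0.045 ]
creamlid [0.4777 0.0754 0.092 ]
creamknob [0.4783 0.0743 0.119 ]
redjar [0.481  0.0757 0.045 ]
bluelid [ 0.5761 -0.1105  0.092 ]
blueknob [ 0.5753 -0.1093  0.119 ]
creamjar [ 0.5794 -0.1123  0.045 ]
mat [ 0.4931 -0.3077  0.004 ]
m1 [ 0.5343 -0.2444  0.004 ]
m2 [ 0.558  -0.3498  0.004 ]
m4 [ 0.4291 -0.2665  0.004 ]
duck [0.6327 0.085  0.07  ]
shaker [ 0.4547 -0.1048  0.06  ]
bowl [ 0.6692 -0.2756  0.035 ]
scene bluelid [ 0.5802 -0.1079  0.091 ]
scene creamlid [0.4831 0.076  0.091 ]
scene redlid [0.5992 0.2597 0.091 ]
0.3 [[0. 0. 0.]]
```

```bash
python3 -m crank '{"travel":[[1,-2,0],[3,-6,0],[5,-10,0],[7,-14,0],[8,-17,0]],"turn":[[0,0,0],[0,0,0],[0,0,0],[0,0,0],[0,0,0]],"gripper":[0,0,0,0,0]}' 60
```

```text
clock: 0.8
position: [0.338, 0.3972, 0.2314]
tool_rot: [-3.141, 0.001, 2.717]
force: [0.1, 1.2, 0.3]
grip_width: 0.0853
finger_force: 0.0
```

```bash
python3 -m crank '{"travel":[[2,-4,0],[4,-8,0],[6,-12,0],[8,-16,0],[9.5,-20,0]],"turn":[[0,0,0],[0,0,0],[0,0,0],[0,0,0],[0,0,0]],"gripper":[0,0,0,0,0]}'
python3 -m crank '{"travel":[[2,-4,0],[4,-8,0],[6,-12,0],[8,-16,0],[9.5,-20,0]],"turn":[[0,0,0],[0,0,0],[0,0,0],[0,0,0],[0,0,0]],"gripper":[0,0,0,0,0]}'
python3 -m crank '{"travel":[[2,-4,-1],[3.5,-7.5,-2],[5,-10.9,-3],[5,-10.9,-3],[5,-10.9,-3]],"turn":[[0,0,0],[0,0,0],[0,0,0],[0,0,0],[0,0,0]],"gripper":[0,0,0,0,0]}'
python3 - <<'E'
from workcell import bot
from h import *
w=bot.grab_frame("wrist"); crop(w,0,0,560,420,1.4,"pics/w1.png")
print(bot.observe()["position"],bot.observe()["tool_rot"])
for n,P in [("bluelid",[.578,-.109,.092]),("knob",[.578,-.109,.119])]: print(n,proj(w,[P])*1.4)
E
```

```text
clock: 1.3
position: [0.4323, 0.1982, 0.2315]
tool_rot: [3.141, 0.0, 2.719]
force: [1.5, 0.2, -0.1]
grip_width: 0.0855
finger_force: 0.0
clock: 1.8
position: [0.5273, -0.0019, 0.2314]
tool_rot: [3.141, 0.0, 2.719]
force: [0.4, 1.0, 0.1]
grip_width: 0.0852
finger_force: 0.0
clock: 2.3
position: [0.5762, -0.1096, 0.2008]
tool_rot: [-3.141, -0.001, 2.717]
force: [-0.3, 0.9, -0.4]
grip_width: 0.0853
finger_force: 0.0
[ 0.57628774 -0.10857188  0.20118   ] [ 3.14140764e+00 -5.47542384e-04  2.71885649e+00]
bluelid [[396.80486148 294.74568311]]
knob [[397.19469205 308.25558755]]
```

View pics/w1.png

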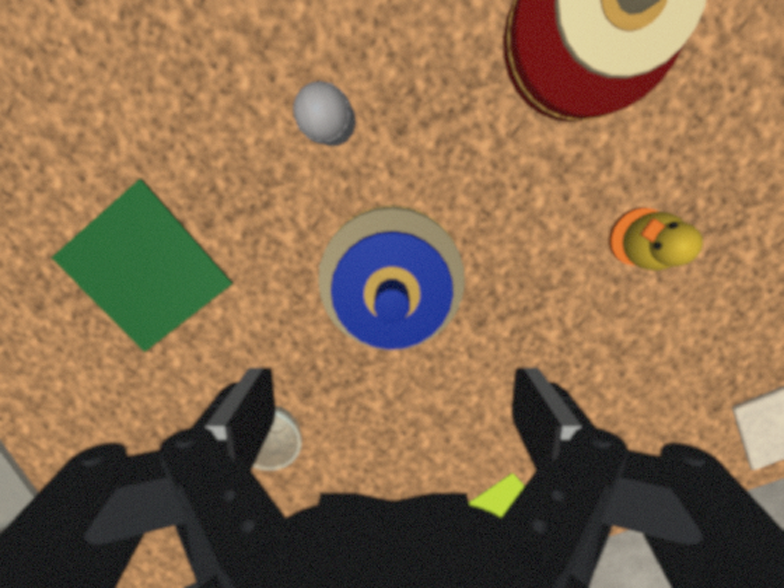

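The wrist view shows the blue lid disc centred at (392,290.5) and its knob top near (392,304). The mat is on the left, with corners (140,180), (233,283), (147,351) and (53,257).

Run:
```python
from workcell import bot
from h import *
np.set_printoptions(precision=4,suppress=True)
w=bot.grab_frame("wrist")
q=lambda p:(np.array(p)/1.4-0.15)
print(onplane(w,[q((392,290.5)),q((331,290)),q((453,290))],.092),onplane(w,[q((392,304))],.119))
m=onplane(w,[q(p) for p in [(140,180),(233,283),(147,351),(53,257)]],.004);print(m,m.mean(0))
print("creamjar belly",onplane(w,[q((391,277))],.045))
```

```text
[[ 0.5742 -0.1097  0.092 ]
 [ 0.5578 -0.1452  0.092 ]
 [ 0.5899 -0.0739  0.092 ]] [[ 0.5744 -0.1097  0.119 ]]
[[ 0.4303 -0.2667  0.004 ]
 [ 0.535  -0.2426  0.004 ]
 [ 0.5581 -0.347   0.004 ]
 [ 0.4523 -0.3704  0.004 ]] [ 0.4939 -0.3067  0.004 ]
creamjar belly [[ 0.5766 -0.1118  0.045 ]]
```

```bash
python3 -m crank '{"travel":[[0,-0.1,-2],[0,-0.1,-4.5],[0,-0.1,-7],[0,-0.1,-9],[0,-0.1,-10.3]],"turn":[[0,0,0],[0,0,0],[0,0,0],[0,0,0],[0,0,0]],"gripper":[0,0,0,0,0]}' 40
python3 -m crank '{"travel":[[0,0,0],[0,0,0],[0,0,0],[0,0,0],[0,0,0]],"turn":[[0,0,0],[0,0,0],[0,0,0],[0,0,0],[0,0,0]],"gripper":[0.3,0.5,0.6,0.7,0.8]}'
python3 -m crank '{"travel":[[0,0,0],[0,0,0],[0,0,0],[0,0,0],[0,0,0]],"turn":[[0,0,0],[0,0,0],[0,0,0],[0,0,0],[0,0,0]],"gripper":[0.9,1,1,1,1]}'
```

```text
clock: 2.9
position: [0.5761, -0.1087, 0.0974]
tool_rot: [3.141, -0.001, 2.72]
force: [-0.6, 0.2, 0.2]
grip_width: 0.0853
finger_force: 0.0
clock: 3.4
position: [0.577, -0.11, 0.0992]
tool_rot: [3.141, 0.001, 2.719]
force: [-0.9, 0.8, 7.5]
grip_width: 0.0207
finger_force: 38.8
clock: 3.9
position: [0.577, -0.11, 0.0991]
tool_rot: [3.141, 0.001, 2.719]
force: [-1.3, 1.2, 8.8]
grip_width: 0.0204
finger_force: 38.8
```

```bash
python3 -m crank '{"travel":[[0,0,0.4],[0,0,1],[0,0,2],[0,0,4],[0,0,6]],"turn":[[0,0,0],[0,0,0],[0,0,0],[0,0,0],[0,0,0]],"gripper":[1,1,1,1,1]}'
python3 -m crank '{"travel":[[0,0,1.5],[0,0,2.5],[0,0,3],[0,0,3],[0,0,3]],"turn":[[0,0,0],[0,0,0],[0,0,0],[0,0,0],[0,0,0]],"gripper":[1,1,1,1,1]}'
python3 - <<'E'
from workcell import bot
from h import *
w=bot.grab_frame("wrist"); crop(w,0,0,560,420,1.4,"pics/w2.png")
print(bot.observe()["position"])
E
```

```text
clock: 4.4
position: [0.5764, -0.1101, 0.1596]
tool_rot: [-3.141, -0.0, 2.719]
force: [-0.2, 0.2, -1.1]
grip_width: 0.0202
finger_force: 39.1
clock: 4.9
position: [0.5762, -0.11, 0.1878]
tool_rot: [-3.141, -0.001, 2.719]
force: [-0.1, 0.9, -1.9]
grip_width: 0.0201
finger_force: 39.1
[ 0.57612725 -0.10996897  0.18764036]
```

View pics/w2.png

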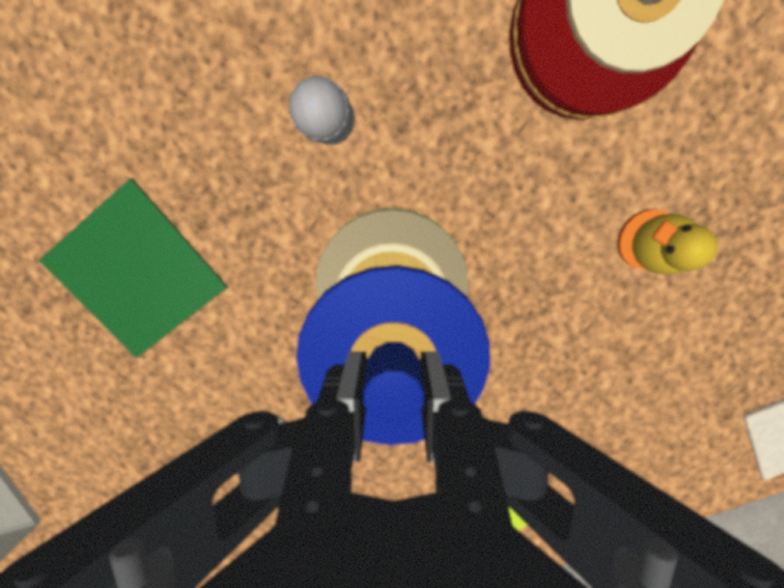

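The blue lid is held level: the disc is centred at about (393,355) and the open cream jar is visible behind it. Next I'll carry it to the mat.

```bash
python3 -m crank '{"travel":[[-0.8,-2,0],[-2.2,-5.2,0],[-3.6,-8.6,0],[-5,-12,0],[-6.4,-15.4,0]],"turn":[[0,0,0],[0,0,0],[0,0,0],[0,0,0],[0,0,0]],"gripper":[1,1,1,1,1]}'
python3 -m crank '{"travel":[[-1.1,-2.6,0],[-1.6,-3.9,0],[-1.8,-4.3,-1],[-1.8,-4.3,-3],[-1.8,-4.3,-6]],"turn":[[0,0,0],[0,0,0],[0,0,0],[0,0,0],[0,0,0]],"gripper":[1,1,1,1,1]}'
python3 -m crank '{"travel":[[0,0,-3],[0,0,-6],[0,0,-8],[0,0,-9],[0,0,-9.2]],"turn":[[0,0,0],[0,0,0],[0,0,0],[0,0,0],[0,0,0]],"gripper":[1,1,1,1,1]}'
python3 -m crank '{"travel":[[0,0,-0.1],[0,0,-0.2],[0,0,-0.3],[0,0,-0.4],[0,0,-0.4]],"turn":[[0,0,0],[0,0,0],[0,0,0],[0,0,0],[0,0,0]],"gripper":[1,1,1,1,1]}'
```

```text
clock: 5.45
position: [0.5115, -0.2652, 0.1877]
tool_rot: [-3.141, -0.001, 2.719]
force: [0.6, -0.4, -1.8]
grip_width: 0.0207
finger_force: 39.2
clock: 5.95
position: [0.4957, -0.306, 0.1277]
tool_rot: [3.141, 0.002, 2.72]
force: [0.7, -0.1, -0.6]
grip_width: 0.0208
finger_force: 39.2
clock: 6.45
position: [0.4943, -0.3058, 0.0349]
tool_rot: [3.141, -0.002, 2.72]
force: [0.1, 0.3, -0.8]
grip_width: 0.0206
finger_force: 39.2
clock: 6.95
position: [0.4946, -0.3071, 0.0325]
tool_rot: [-3.142, 0.0, 2.719]
force: [0.3, -0.2, -0.3]
grip_width: 0.0202
finger_force: 39.2
```

```bash
python3 -m crank '{"travel":[[0,0,-0.1],[0,0,-0.2],[0,0,-0.3],[0,0,-0.3],[0,0,-0.3]],"turn":[[0,0,0],[0,0,0],[0,0,0],[0,0,0],[0,0,0]],"gripper":[1,1,1,1,1]}'
python3 -m crank '{"travel":[[0,0,-0.1],[0,0,-0.1],[0,0,-0.1],[0,0,-0.1],[0,0,-0.1]],"turn":[[0,0,0],[0,0,0],[0,0,0],[0,0,0],[0,0,0]],"gripper":[1,1,1,1,1]}'
```

```text
clock: 7.45
position: [0.4944, -0.307, 0.0292]
tool_rot: [-3.142, -0.0, 2.719]
force: [1.2, 0.2, -0.4]
grip_width: 0.0201
finger_force: 39.2
clock: 7.95
position: [0.4945, -0.3071, 0.0284]
tool_rot: [-3.142, 0.0, 2.719]
force: [0.2, -0.7, 1.8]
grip_width: 0.0204
finger_force: 39.5
```

```bash
python3 -m crank '{"travel":[[0,0,-0.05],[0,0,-0.05],[0,0,-0.05],[0,0,-0.05],[0,0,-0.05]],"turn":[[0,0,0],[0,0,0],[0,0,0],[0,0,0],[0,0,0]],"gripper":[1,1,1,1,1]}'
python3 -m crank '{"travel":[[0,0,0],[0,0,0],[0,0,0],[0,0,0],[0,0,0]],"turn":[[0,0,0],[0,0,0],[0,0,0],[0,0,0],[0,0,0]],"gripper":[0.6,0.3,0,0,0]}'
python3 -m crank '{"travel":[[0,0,2],[0,0,5],[0,0,9],[0,0,13],[0,0,16]],"turn":[[0,0,0],[0,0,0],[0,0,0],[0,0,0],[0,0,0]],"gripper":[0,0,0,0,0]}'
```

```text
clock: 8.45
position: [0.4946, -0.3071, 0.0283]
tool_rot: [3.142, 0.0, 2.719]
force: [-1.9, 1.7, 11.5]
grip_width: 0.0206
finger_force: 40.6
clock: 8.95
position: [0.4944, -0.3071, 0.0277]
tool_rot: [-3.142, -0.0, 2.719]
force: [-0.9, 0.1, -0.9]
grip_width: 0.0856
finger_force: 0.0
clock: 9.45
position: [0.4947, -0.3073, 0.1902]
tool_rot: [-3.142, 0.002, 2.719]
force: [0.6, 0.3, -0.9]
grip_width: 0.0853
finger_force: 0.0
```

```bash
python3 -m crank '{"travel":[[1.6,4,0.5],[3.2,8,1],[4.8,12,1],[6.4,16,1],[8.2,19.7,1]],"turn":[[0,0,0],[0,0,0],[0,0,0],[0,0,0],[0,0,0]],"gripper":[0,0,0,0,0]}'
python3 - <<'E'
from workcell import bot
from h import *
w=bot.grab_frame("wrist");w=bot.grab_frame("wrist"); crop(w,20,60,420,360,2,"pics/w3.png")
print(bot.observe()["position"])
E
```

```text
clock: 9.95
position: [0.5767, -0.1081, 0.1979]
tool_rot: [3.141, -0.0, 2.719]
force: [0.2, -0.7, 0.3]
grip_width: 0.0853
finger_force: 0.0
[ 0.57849875 -0.10389484  0.19752568]
```

View pics/w3.png

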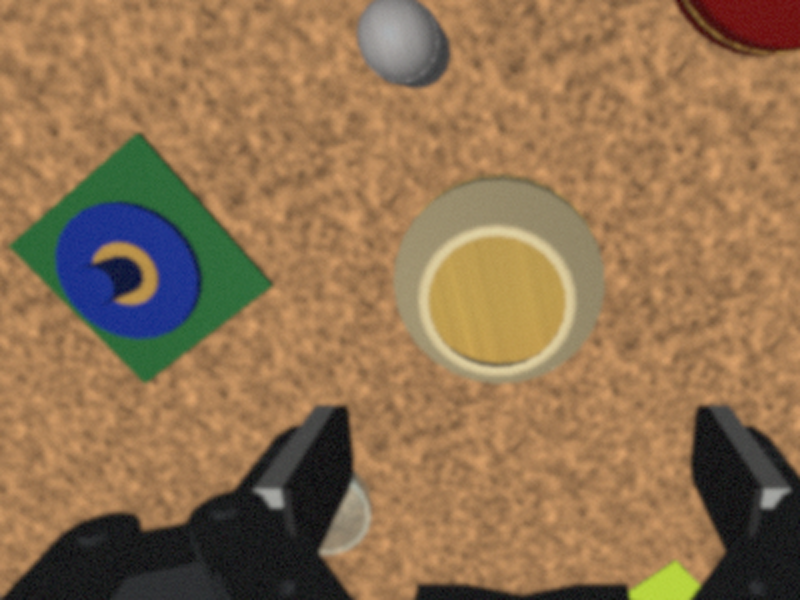

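The blue lid stands knob-up on the mat, with its disc at (128.5,271) in the crop. The cream jar is open, with its rim centred at (497.5,300).

Run:
```python
from workcell import bot
from h import *
np.set_printoptions(precision=4,suppress=True)
w=bot.grab_frame("wrist"); print(bot.observe()["position"], bot.observe()["clock"])
q=lambda p:(np.array(p)/2-0.25+[20,60])
print("cream mouth wrist",onplane(w,[q((497.5,300))],.085),"bluelid",onplane(w,[q((128.5,271))],.020))
```

```text
[ 0.5772 -0.1072  0.1975] 10.1
cream mouth wrist [[ 0.5752 -0.1156  0.085 ]] bluelid [[ 0.4921 -0.3093  0.02  ]]
```

```bash
python3 -m crank '{"travel":[[-1.5,2.8,0],[-3.5,6.5,0],[-5.5,10.4,0],[-7.5,14.3,0],[-8.8,16.8,0]],"turn":[[0,0,0],[0,0,0],[0,0,0],[0,0,0],[0,0,0]],"gripper":[0,0,0,0,0]}'
python3 -m crank '{"travel":[[-0.6,1.2,0],[-0.9,1.8,0],[-0.9,1.8,0],[-0.9,1.8,0],[-0.9,1.8,0]],"turn":[[0,0,0],[0,0,0],[0,0,0],[0,0,0],[0,0,0]],"gripper":[0,0,0,0,0]}'
python3 - <<'E'
from workcell import bot
from h import *
w=bot.grab_frame("wrist"); crop(w,130,80,430,305,2.6,"pics/w4.png")
print(bot.observe()["position"],proj(w,[[.479,.0755,.092],[.479,.0755,.119]]))
E
```

```text
clock: 10.6
position: [0.487, 0.0592, 0.1979]
tool_rot: [3.141, -0.0, 2.719]
force: [0.9, -1.4, -0.7]
grip_width: 0.0854
finger_force: 0.0
clock: 11.1
position: [0.4799, 0.0747, 0.1977]
tool_rot: [-3.141, 0.0, 2.717]
force: [-0.9, -0.9, -0.3]
grip_width: 0.0854
finger_force: 0.0
[0.47983507 0.07491834 0.1977043 ] [[282.3918558  208.72745827]
 [282.55783171 218.36474141]]
```

View pics/w4.png

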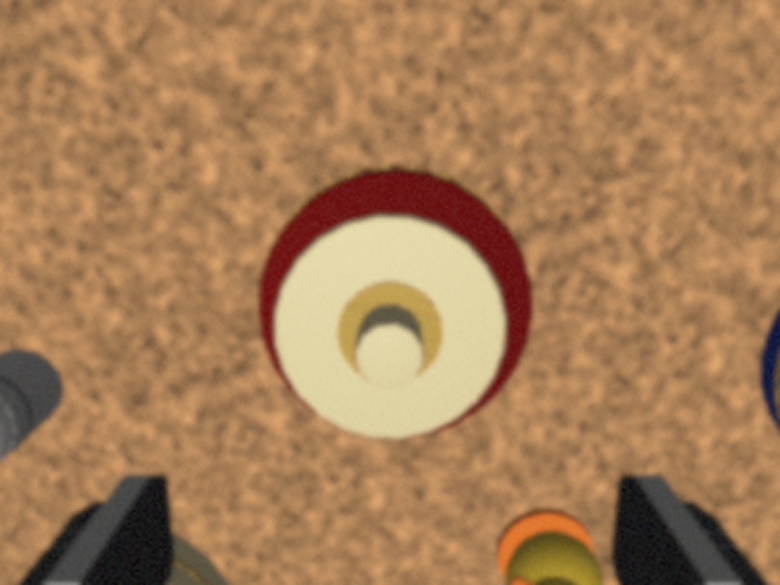

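The cream lid disc is at (390.5,325.5) in the crop, with its knob top at (389,355). The jar belly spans 260 to 532 horizontally.

Run:
```python
from workcell import bot
from h import *
np.set_printoptions(precision=4,suppress=True)
w=bot.grab_frame("wrist"); print(bot.observe()["position"])
q=lambda p:(np.array(p)/2.6-0.3+[130,80])
print(onplane(w,[q((390.5,325.5))],.092),onplane(w,[q((389,355))],.119),onplane(w,[q((396,305))],.045))
```

```text
[0.4797 0.0751 0.1977]
[[0.4748 0.0751 0.092 ]] [[0.4762 0.0741 0.119 ]] [[0.4799 0.075  0.045 ]]
```

```bash
python3 -m crank '{"travel":[[-0.25,-0.05,-2],[-0.25,-0.05,-4.5],[-0.25,-0.05,-7],[-0.25,-0.05,-9],[-0.25,-0.05,-9.8]],"turn":[[0,0,0],[0,0,0],[0,0,0],[0,0,0],[0,0,0]],"gripper":[0,0,0,0,0]}'
python3 -m crank '{"travel":[[0,0,0],[0,0,0],[0,0,0],[0,0,0],[0,0,0]],"turn":[[0,0,0],[0,0,0],[0,0,0],[0,0,0],[0,0,0]],"gripper":[0.3,0.5,0.7,0.9,1]}'
python3 -m crank '{"travel":[[0,0,0.3],[0,0,0.8],[0,0,2],[0,0,4],[0,0,6]],"turn":[[0,0,0],[0,0,0],[0,0,0],[0,0,0],[0,0,0]],"gripper":[1,1,1,1,1]}'
python3 -m crank '{"travel":[[0,0,1.5],[0,0,2.5],[0,0,3],[0,0,3],[0,0,3]],"turn":[[0,0,0],[0,0,0],[0,0,0],[0,0,0],[0,0,0]],"gripper":[1,1,1,1,1]}'
python3 - <<'E'
from workcell import bot
from h import *
w=bot.grab_frame("wrist"); crop(w,130,80,430,305,2.6,"pics/w5.png")
print(bot.observe()["position"])
E
```

```text
clock: 11.7
position: [0.4764, 0.0749, 0.0982]
tool_rot: [-3.14, -0.002, 2.718]
force: [0.6, 0.1, 0.3]
grip_width: 0.0855
finger_force: 0.0
clock: 12.2
position: [0.4774, 0.0756, 0.1005]
tool_rot: [3.141, 0.001, 2.719]
force: [-1.0, -0.3, 8.7]
grip_width: 0.0201
finger_force: 38.7
clock: 12.7
position: [0.4769, 0.0753, 0.1612]
tool_rot: [-3.141, -0.0, 2.719]
force: [0.2, -0.8, -1.2]
grip_width: 0.0205
finger_force: 39.2
clock: 13.2
position: [0.4767, 0.0754, 0.1894]
tool_rot: [-3.141, -0.0, 2.719]
force: [-0.1, 0.3, -1.5]
grip_width: 0.0206
finger_force: 39.2
[0.47666876 0.07536093 0.1892301 ]
```

View pics/w5.png

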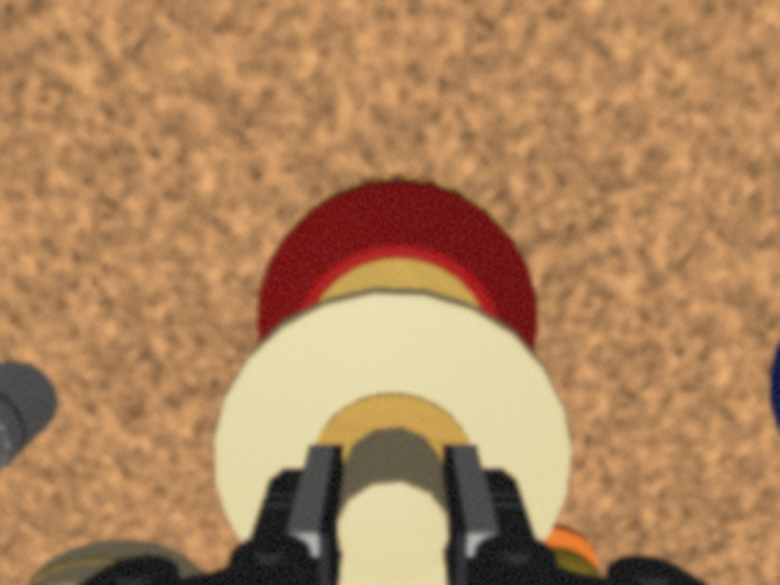

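The cream lid is held level, with the open red jar visible behind it. Next it goes to the cream jar.

```bash
python3 -m crank '{"travel":[[1,-1.9,0],[2.7,-5,0],[4.5,-8.4,0],[6.3,-11.8,0],[8.1,-15.1,0]],"turn":[[0,0,0],[0,0,0],[0,0,0],[0,0,0],[0,0,0]],"gripper":[1,1,1,1,1]}'
python3 -m crank '{"travel":[[1.3,-2.4,0],[1.8,-3.4,0],[2,-3.7,0],[2,-3.7,0],[2,-3.7,-1]],"turn":[[0,0,0],[0,0,0],[0,0,0],[0,0,0],[0,0,0]],"gripper":[1,1,1,1,1]}'
python3 -m crank '{"travel":[[0,0,-2.5],[0,0,-5],[0,0,-6.5],[0,0,-7.3],[0,0,-7.5]],"turn":[[0,0,0],[0,0,0],[0,0,0],[0,0,0],[0,0,0]],"gripper":[1,1,1,1,1]}'
```

```text
clock: 13.75
position: [0.5582, -0.0771, 0.189]
tool_rot: [-3.141, -0.001, 2.719]
force: [1.0, 1.2, -1.0]
grip_width: 0.0204
finger_force: 39.2
clock: 14.25
position: [0.5783, -0.1113, 0.1803]
tool_rot: [3.141, 0.001, 2.72]
force: [0.4, -0.1, -1.3]
grip_width: 0.0206
finger_force: 39.2
clock: 14.75
position: [0.5774, -0.1117, 0.1039]
tool_rot: [-3.141, -0.001, 2.72]
force: [-0.2, 0.7, -1.4]
grip_width: 0.0202
finger_force: 39.2
```

```bash
python3 -m crank '{"travel":[[0,0,0],[0,0,-0.1],[0,0,-0.2],[0,0,-0.2],[0,0,-0.2]],"turn":[[0,0,0],[0,0,0],[0,0,0],[0,0,0],[0,0,0]],"gripper":[1,1,1,1,1]}'
```

```text
clock: 15.25
position: [0.5781, -0.1126, 0.103]
tool_rot: [3.142, 0.0, 2.719]
force: [0.6, -0.1, -0.8]
grip_width: 0.0207
finger_force: 39.2
```

```bash
python3 -m crank '{"travel":[[0,0,-0.1],[0,0,-0.1],[0,0,-0.1],[0,0,-0.1],[0,0,-0.1]],"turn":[[0,0,0],[0,0,0],[0,0,0],[0,0,0],[0,0,0]],"gripper":[1,1,1,1,1]}'
python3 -m crank '{"travel":[[0,0,-0.1],[0,0,-0.1],[0,0,-0.1],[0,0,-0.1],[0,0,-0.1]],"turn":[[0,0,0],[0,0,0],[0,0,0],[0,0,0],[0,0,0]],"gripper":[1,1,1,1,1]}'
```

```text
clock: 15.75
position: [0.578, -0.1125, 0.1018]
tool_rot: [-3.142, -0.0, 2.719]
force: [0.9, 0.3, -1.6]
grip_width: 0.0203
finger_force: 39.2
clock: 16.25
position: [0.578, -0.1125, 0.1008]
tool_rot: [-3.142, -0.0, 2.719]
force: [-1.2, -0.1, -1.0]
grip_width: 0.0207
finger_force: 39.2
```

```bash
python3 -m crank '{"travel":[[0,0,-0.1],[0,0,-0.1],[0,0,-0.1],[0,0,-0.1],[0,0,-0.1]],"turn":[[0,0,0],[0,0,0],[0,0,0],[0,0,0],[0,0,0]],"gripper":[1,1,1,1,1]}'
python3 -m crank '{"travel":[[0,0,-0.05],[0,0,-0.05],[0,0,-0.05],[0,0,-0.05],[0,0,-0.05]],"turn":[[0,0,0],[0,0,0],[0,0,0],[0,0,0],[0,0,0]],"gripper":[1,1,1,1,1]}'
```

```text
clock: 16.75
position: [0.5781, -0.1126, 0.1005]
tool_rot: [3.141, 0.0, 2.719]
force: [-4.0, 0.6, 11.8]
grip_width: 0.02
finger_force: 40.8
clock: 17.25
position: [0.5782, -0.1126, 0.1004]
tool_rot: [3.141, 0.001, 2.719]
force: [-6.7, 0.2, 19.3]
grip_width: 0.0205
finger_force: 41.5
```

```bash
python3 -m crank '{"travel":[[0,0,0.1],[0,0,0.1],[0,0,0.1],[0,0,0.1],[0,0,0.1]],"turn":[[0,0,0],[0,0,0],[0,0,0],[0,0,0],[0,0,0]],"gripper":[1,0.6,0.3,0,0]}'
python3 -m crank '{"travel":[[0,0,1],[0,0,3],[0,0,6],[0,0,8.5],[0,0,9.7]],"turn":[[0,0,0],[0,0,0],[0,0,0],[0,0,0],[0,0,0]],"gripper":[0,0,0,0,0]}'
python3 -m crank '{"travel":[[0,2,0],[0,6,0],[0,10,0],[0.5,14.5,0],[1,18.5,0]],"turn":[[0,0,0],[0,0,0],[0,0,0],[0,0,0],[0,0,0]],"gripper":[0,0,0,0,0]}'
python3 -m crank '{"travel":[[0.2,4,0],[0.5,8,0],[0.7,12,0],[0.9,16,0],[0.9,17.6,0]],"turn":[[0,0,0],[0,0,0],[0,0,0],[0,0,0],[0,0,0]],"gripper":[0,0,0,0,0]}'
python3 -m crank '{"travel":[[0,0.5,0],[0,1,0],[0,1,0],[0,1,0],[0,1,0]],"turn":[[0,0,0],[0,0,0],[0,0,0],[0,0,0],[0,0,0]],"gripper":[0,0,0,0,0]}'
python3 - <<'E'
from workcell import bot
from h import *
w=bot.grab_frame("wrist"); crop(w,130,80,430,305,2.6,"pics/w6.png")
f=bot.grab_frame("top"); crop(f,125,145,445,275,2.5,"pics/top2.png")
print(bot.observe()["position"])
E
```

```text
clock: 17.75
position: [0.5779, -0.1125, 0.1002]
tool_rot: [-3.142, -0.0, 2.719]
force: [0.8, 0.1, 0.7]
grip_width: 0.0756
finger_force: 0.0
clock: 18.25
position: [0.5787, -0.1128, 0.2]
tool_rot: [3.141, 0.003, 2.719]
force: [0.2, -0.9, 0.2]
grip_width: 0.0852
finger_force: 0.0
clock: 18.75
position: [0.5877, 0.0746, 0.1973]
tool_rot: [3.141, -0.0, 2.719]
force: [0.8, -0.4, 0.2]
grip_width: 0.0852
finger_force: 0.0
clock: 19.25
position: [0.596, 0.253, 0.1968]
tool_rot: [3.141, -0.001, 2.723]
force: [-1.4, -0.5, 0.9]
grip_width: 0.0854
finger_force: 0.0
clock: 19.75
position: [0.5972, 0.2573, 0.1974]
tool_rot: [-3.141, 0.0, 2.717]
force: [-0.0, -0.1, -1.3]
grip_width: 0.0854
finger_force: 0.0
[0.59713179 0.25775089 0.19741354]
```

View pics/w6.png

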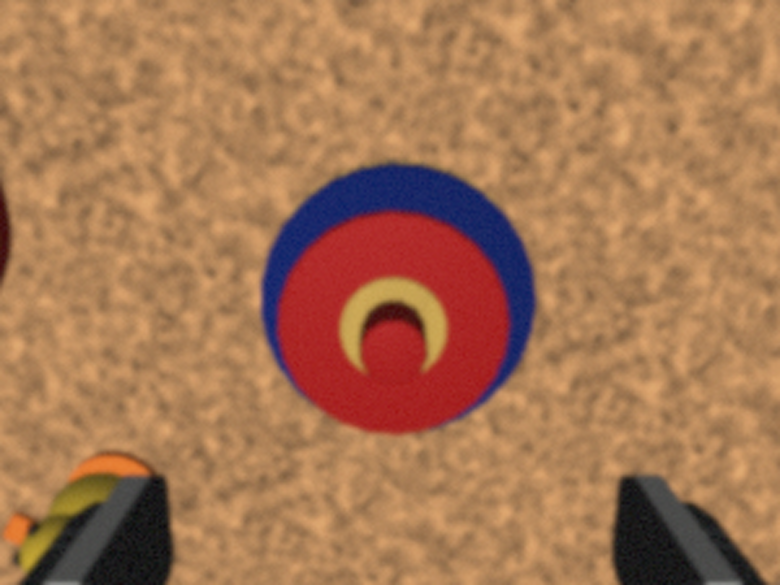

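View pics/top2.png

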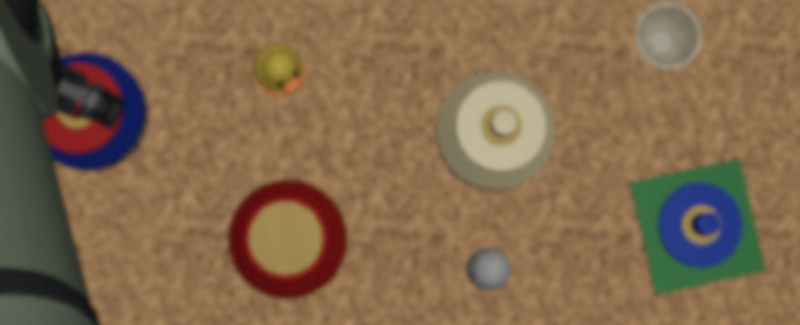

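Wrist view: the red lid disc is at (394,322) in the crop. Top view: the cream lid is seated on the cream jar at (501.5,126), the red jar mouth is at (285.5,238) and the blue lid is on the mat at (700.5,225). None of the jars has moved.

Run:
```python
from workcell import bot
from h import *
np.set_printoptions(precision=4,suppress=True)
w=bot.grab_frame("wrist"); f=bot.grab_frame("top"); print(bot.observe()["position"])
q=lambda p:(np.array(p)/2.6-0.3+[130,80]); T=lambda p:np.array(p)/2.5+[125,145]-0.3
print("redlid",onplane(w,[q((394,322))],.092),"bluejar",onplane(w,[q((398,299))],.045))
print("redmouth",onplane(f,[T((285.5,238))],.085),"bluelid",onplane(f,[T((700.5,225))],.02),"creamlid",onplane(f,[T((501.5,126))],.092))
```

```text
[0.597  0.2581 0.1974]
redlid [[0.5914 0.2596 0.092 ]] bluejar [[0.5953 0.2597 0.045 ]]
redmouth [[0.4809 0.0758 0.085 ]] bluelid [[ 0.494 -0.306  0.02 ]] creamlid [[ 0.5783 -0.1127  0.092 ]]
```

```bash
python3 -m crank '{"travel":[[-0.3,0,-2],[-0.3,0,-4.5],[-0.3,0,-7],[-0.3,0,-9],[-0.3,0,-9.7]],"turn":[[0,0,0],[0,0,0],[0,0,0],[0,0,0],[0,0,0]],"gripper":[0,0,0,0,0]}'
python3 -m crank '{"travel":[[0,0,0],[0,0,0],[0,0,0],[0,0,0],[0,0,0]],"turn":[[0,0,0],[0,0,0],[0,0,0],[0,0,0],[0,0,0]],"gripper":[0.3,0.5,0.7,0.9,1]}'
python3 -m crank '{"travel":[[0,0,0.3],[0,0,0.8],[0,0,2],[0,0,4],[0,0,6]],"turn":[[0,0,0],[0,0,0],[0,0,0],[0,0,0],[0,0,0]],"gripper":[1,1,1,1,1]}'
python3 -m crank '{"travel":[[0,0,1.5],[0,0,2.5],[0,0,3],[0,0,3],[0,0,3]],"turn":[[0,0,0],[0,0,0],[0,0,0],[0,0,0],[0,0,0]],"gripper":[1,1,1,1,1]}'
```

```text
clock: 20.45
position: [0.5931, 0.2579, 0.0984]
tool_rot: [-3.139, -0.002, 2.719]
force: [-0.7, -0.3, 1.1]
grip_width: 0.0854
finger_force: 0.0
clock: 20.95
position: [0.5944, 0.2586, 0.1012]
tool_rot: [3.141, 0.001, 2.719]
force: [-2.1, -0.3, 6.6]
grip_width: 0.0205
finger_force: 38.8
clock: 21.45
position: [0.5939, 0.2584, 0.1617]
tool_rot: [-3.142, 0.0, 2.719]
force: [0.6, -0.8, -0.7]
grip_width: 0.0206
finger_force: 39.2
clock: 21.95
position: [0.5937, 0.2584, 0.1896]
tool_rot: [-3.141, -0.001, 2.719]
force: [-0.4, 0.1, -1.3]
grip_width: 0.0205
finger_force: 39.2
```

```bash
python3 -m crank '{"travel":[[-1.1,-1.8,0],[-3,-4.8,0],[-5,-8,0],[-7,-11.3,0],[-9,-14.5,0]],"turn":[[0,0,0],[0,0,0],[0,0,0],[0,0,0],[0,0,0]],"gripper":[1,1,1,1,1]}'
python3 -m crank '{"travel":[[-1.4,-2.3,0],[-2,-3.3,0],[-2.3,-3.7,0],[-2.3,-3.7,0],[-2.3,-3.7,-1]],"turn":[[0,0,0],[0,0,0],[0,0,0],[0,0,0],[0,0,0]],"gripper":[1,1,1,1,1]}'
python3 -m crank '{"travel":[[0,0,-2.5],[0,0,-5],[0,0,-6.5],[0,0,-7.3],[0,0,-7.5]],"turn":[[0,0,0],[0,0,0],[0,0,0],[0,0,0],[0,0,0]],"gripper":[1,1,1,1,1]}'
python3 -m crank '{"travel":[[0,0,-0.05],[0,0,-0.1],[0,0,-0.15],[0,0,-0.2],[0,0,-0.2]],"turn":[[0,0,0],[0,0,0],[0,0,0],[0,0,0],[0,0,0]],"gripper":[1,1,1,1,1]}'
python3 -m crank '{"travel":[[0,0,-0.1],[0,0,-0.1],[0,0,-0.1],[0,0,-0.1],[0,0,-0.1]],"turn":[[0,0,0],[0,0,0],[0,0,0],[0,0,0],[0,0,0]],"gripper":[1,1,1,1,1]}'
```

```text
clock: 22.45
position: [0.5027, 0.1121, 0.1896]
tool_rot: [-3.141, -0.001, 2.719]
force: [0.6, 0.8, -0.4]
grip_width: 0.0203
finger_force: 39.3
clock: 22.95
position: [0.482, 0.0776, 0.1806]
tool_rot: [3.14, 0.001, 2.72]
force: [0.7, 0.6, -1.2]
grip_width: 0.0205
finger_force: 39.3
clock: 23.45
position: [0.4807, 0.0769, 0.1041]
tool_rot: [-3.141, -0.001, 2.72]
force: [0.1, -0.2, -1.1]
grip_width: 0.0203
finger_force: 39.3
clock: 23.95
position: [0.4811, 0.0765, 0.1035]
tool_rot: [3.141, 0.0, 2.719]
force: [-0.5, 0.4, -0.7]
grip_width: 0.0201
finger_force: 39.3
clock: 24.45
position: [0.481, 0.0765, 0.1023]
tool_rot: [-3.142, -0.0, 2.719]
force: [0.7, 0.4, -1.0]
grip_width: 0.0205
finger_force: 39.3
```

```bash
python3 -m crank '{"travel":[[0,0,-0.1],[0,0,-0.1],[0,0,-0.1],[0,0,-0.1],[0,0,-0.1]],"turn":[[0,0,0],[0,0,0],[0,0,0],[0,0,0],[0,0,0]],"gripper":[1,1,1,1,1]}'
python3 -m crank '{"travel":[[0,0,-0.1],[0,0,-0.1],[0,0,-0.1],[0,0,-0.1],[0,0,-0.1]],"turn":[[0,0,0],[0,0,0],[0,0,0],[0,0,0],[0,0,0]],"gripper":[1,1,1,1,1]}'
```

```text
clock: 24.95
position: [0.481, 0.0764, 0.1013]
tool_rot: [-3.142, -0.0, 2.719]
force: [-0.7, -0.5, -0.6]
grip_width: 0.0204
finger_force: 39.2
clock: 25.45
position: [0.4811, 0.0765, 0.101]
tool_rot: [3.141, 0.0, 2.719]
force: [-4.5, -0.6, 18.6]
grip_width: 0.0201
finger_force: 41.4
```

```bash
python3 -m crank '{"travel":[[0,0,0.1],[0,0,0.1],[0,0,0.1],[0,0,0.1],[0,0,0.1]],"turn":[[0,0,0],[0,0,0],[0,0,0],[0,0,0],[0,0,0]],"gripper":[1,0.6,0.3,0,0]}'
python3 -m crank '{"travel":[[0,0,1],[0,0,3],[0,0,6],[0,0,8.5],[0,0,9.7]],"turn":[[0,0,0],[0,0,0],[0,0,0],[0,0,0],[0,0,0]],"gripper":[0,0,0,0,0]}'
python3 -m crank '{"travel":[[0.1,-2,0],[0.2,-6,0],[0.3,-10,0],[0.5,-14.5,0],[0.7,-18.5,0]],"turn":[[0,0,0],[0,0,0],[0,0,0],[0,0,0],[0,0,0]],"gripper":[0,0,0,0,0]}'
python3 -m crank '{"travel":[[0.2,-4,0],[0.4,-8,0],[0.5,-12,0],[0.6,-16,0],[0.65,-18.5,0]],"turn":[[0,0,0],[0,0,0],[0,0,0],[0,0,0],[0,0,0]],"gripper":[0,0,0,0,0]}'
python3 -m crank '{"travel":[[0,-0.8,-0.5],[0,-1.3,-2],[0,-1.3,-4],[0,-1.3,-6],[0,-1.3,-7]],"turn":[[0,0,0],[0,0,0],[0,0,0],[0,0,0],[0,0,0]],"gripper":[0,0,0,0,0]}'
python3 - <<'E'
from workcell import bot
from h import *
f=bot.grab_frame("top"); crop(f,125,145,445,275,2.5,"pics/top3.png")
print(bot.observe()["position"])
E
```

```text
clock: 25.95
position: [0.4809, 0.0764, 0.1012]
tool_rot: [-3.141, -0.0, 2.719]
force: [-0.1, -0.3, -1.3]
grip_width: 0.0763
finger_force: 0.0
clock: 26.45
position: [0.4817, 0.0765, 0.2008]
tool_rot: [3.14, 0.002, 2.719]
force: [0.1, -1.0, -0.7]
grip_width: 0.0851
finger_force: 0.0
clock: 26.95
position: [0.4876, -0.1105, 0.1984]
tool_rot: [-3.141, 0.0, 2.719]
force: [0.5, 0.4, -0.8]
grip_width: 0.0853
finger_force: 0.0
clock: 27.45
position: [0.4937, -0.2965, 0.1983]
tool_rot: [-3.141, -0.0, 2.717]
force: [-0.8, 0.2, 0.3]
grip_width: 0.0853
finger_force: 0.0
clock: 27.95
position: [0.4939, -0.3047, 0.1259]
tool_rot: [3.141, -0.003, 2.72]
force: [-0.1, 0.1, 1.1]
grip_width: 0.0852
finger_force: 0.0
[ 0.49360194 -0.30474406  0.12525764]
```

View pics/top3.png

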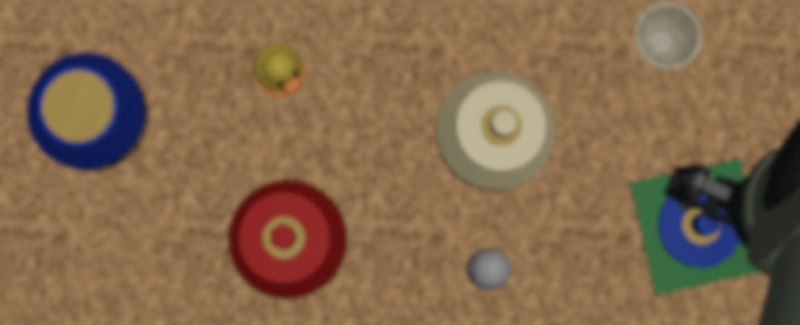

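The red lid is seated on the red jar at (284,238), and the blue jar's open mouth is at (78,106). The other objects are unmoved.

```bash
python3 - <<'E'
from workcell import bot
from h import *
f=bot.grab_frame("top"); T=lambda p:np.array(p)/2.5+[125,145]-0.3
print("bluemouth",onplane(f,[T((78,106))],.085),"redlid",onplane(f,[T((284,238))],.092))
E
python3 -m crank '{"travel":[[0,0,-2],[0,0,-4.5],[0,0,-7],[0,0,-9],[0,0,-9.8]],"turn":[[0,0,0],[0,0,0],[0,0,0],[0,0,0],[0,0,0]],"gripper":[0,0,0,0,0]}'
python3 -m crank '{"travel":[[0,0,0],[0,0,0],[0,0,0],[0,0,0],[0,0,0]],"turn":[[0,0,0],[0,0,0],[0,0,0],[0,0,0],[0,0,0]],"gripper":[0.3,0.5,0.7,0.9,1]}'
python3 -m crank '{"travel":[[0,0,0.3],[0,0,0.8],[0,0,2],[0,0,4.5],[0,0,7.5]],"turn":[[0,0,0],[0,0,0],[0,0,0],[0,0,0],[0,0,0]],"gripper":[1,1,1,1,1]}'
python3 -m crank '{"travel":[[0,0,3],[0,0,5.5],[0,0,7.5],[0,0,8.5],[0,0,8.5]],"turn":[[0,0,0],[0,0,0],[0,0,0],[0,0,0],[0,0,0]],"gripper":[1,1,1,1,1]}'
```

```text
bluemouth [[0.59662383 0.25939021 0.085     ]] redlid [[0.48068085 0.07668489 0.092     ]]
clock: 28.55
position: [0.4943, -0.3059, 0.0293]
tool_rot: [3.141, -0.001, 2.719]
force: [-0.5, 0.1, 0.3]
grip_width: 0.0854
finger_force: 0.0
clock: 29.05
position: [0.4949, -0.3068, 0.0311]
tool_rot: [-3.141, 0.001, 2.719]
force: [-0.9, 0.7, 7.5]
grip_width: 0.0205
finger_force: 38.8
clock: 29.55
position: [0.494, -0.3064, 0.1063]
tool_rot: [-3.142, -0.001, 2.719]
force: [0.7, -0.9, -1.4]
grip_width: 0.02
finger_force: 39.2
clock: 30.05
position: [0.4949, -0.3068, 0.1918]
tool_rot: [3.142, 0.002, 2.719]
force: [-0.5, 0.1, 0.2]
grip_width: 0.0205
finger_force: 39.2
```

```bash
python3 -m crank '{"travel":[[0.4,2,0],[0.9,5,0],[1.6,8.5,0],[2.2,12,0],[2.8,15.5,0]],"turn":[[0,0,0],[0,0,0],[0,0,0],[0,0,0],[0,0,0]],"gripper":[1,1,1,1,1]}'
python3 -m crank '{"travel":[[0.6,3.5,0],[1.3,7,0],[1.9,10.5,0],[2.5,14,0],[3.1,17.5,0]],"turn":[[0,0,0],[0,0,0],[0,0,0],[0,0,0],[0,0,0]],"gripper":[1,1,1,1,1]}'
python3 -m crank '{"travel":[[0.6,3.5,0],[1.3,7,0],[1.9,10.5,0],[2.5,14,0],[3.1,17.5,0]],"turn":[[0,0,0],[0,0,0],[0,0,0],[0,0,0],[0,0,0]],"gripper":[1,1,1,1,1]}'
python3 -m crank '{"travel":[[0.5,2.8,0],[0.9,4.6,0],[1.1,5.7,0],[1.2,6.1,0],[1.2,6.1,0]],"turn":[[0,0,0],[0,0,0],[0,0,0],[0,0,0],[0,0,0]],"gripper":[1,1,1,1,1]}'
```

```text
clock: 30.55
position: [0.522, -0.15, 0.1892]
tool_rot: [-3.141, -0.002, 2.719]
force: [-0.1, 0.3, -1.7]
grip_width: 0.0202
finger_force: 39.3
clock: 31.05
position: [0.553, 0.0249, 0.1893]
tool_rot: [-3.141, -0.001, 2.719]
force: [-0.0, 0.5, -1.1]
grip_width: 0.0202
finger_force: 39.3
clock: 31.55
position: [0.584, 0.1998, 0.1891]
tool_rot: [-3.14, -0.001, 2.719]
force: [0.5, -0.1, -0.4]
grip_width: 0.0202
finger_force: 39.3
clock: 32.05
position: [0.5965, 0.2587, 0.19]
tool_rot: [-3.141, -0.0, 2.718]
force: [-0.1, -0.2, -2.0]
grip_width: 0.0203
finger_force: 39.3
```

```bash
python3 -m crank '{"travel":[[0,0,-1.5],[0,0,-4],[0,0,-6.5],[0,0,-8],[0,0,-8.3]],"turn":[[0,0,0],[0,0,0],[0,0,0],[0,0,0],[0,0,0]],"gripper":[1,1,1,1,1]}'
python3 -m crank '{"travel":[[0,0,-0.05],[0,0,-0.1],[0,0,-0.15],[0,0,-0.2],[0,0,-0.2]],"turn":[[0,0,0],[0,0,0],[0,0,0],[0,0,0],[0,0,0]],"gripper":[1,1,1,1,1]}'
python3 -m crank '{"travel":[[0,0,-0.1],[0,0,-0.2],[0,0,-0.2],[0,0,-0.2],[0,0,-0.2]],"turn":[[0,0,0],[0,0,0],[0,0,0],[0,0,0],[0,0,0]],"gripper":[1,1,1,1,1]}'
```

```text
clock: 32.55
position: [0.5956, 0.2582, 0.1052]
tool_rot: [-3.139, -0.002, 2.718]
force: [0.4, -0.9, -0.3]
grip_width: 0.0202
finger_force: 39.3
clock: 33.05
position: [0.5966, 0.2595, 0.1057]
tool_rot: [3.141, 0.0, 2.719]
force: [0.8, 0.5, -0.7]
grip_width: 0.0201
finger_force: 39.3
clock: 33.55
position: [0.5965, 0.2594, 0.1033]
tool_rot: [-3.142, -0.0, 2.719]
force: [0.3, -0.1, -0.7]
grip_width: 0.0199
finger_force: 39.3
```

```bash
python3 -m crank '{"travel":[[0,0,-0.1],[0,0,-0.1],[0,0,-0.1],[0,0,-0.1],[0,0,-0.1]],"turn":[[0,0,0],[0,0,0],[0,0,0],[0,0,0],[0,0,0]],"gripper":[1,1,1,1,1]}'
python3 -m crank '{"travel":[[0,0,-0.1],[0,0,-0.1],[0,0,-0.1],[0,0,-0.1],[0,0,-0.1]],"turn":[[0,0,0],[0,0,0],[0,0,0],[0,0,0],[0,0,0]],"gripper":[1,1,1,1,1]}'
```

```text
clock: 34.05
position: [0.5965, 0.2595, 0.1023]
tool_rot: [3.142, 0.0, 2.719]
force: [0.3, 0.3, 0.1]
grip_width: 0.0203
finger_force: 39.4
clock: 34.55
position: [0.5966, 0.2594, 0.1019]
tool_rot: [3.141, 0.0, 2.719]
force: [-3.2, -2.1, 9.6]
grip_width: 0.0205
finger_force: 40.2
```

Contact came at the expected height, so the lid is seated. I'll release it, lift, move clear and check.

```bash
python3 -m crank '{"travel":[[0,0,0],[0,0,0],[0,0,0],[0,0,0],[0,0,0]],"turn":[[0,0,0],[0,0,0],[0,0,0],[0,0,0],[0,0,0]],"gripper":[1,0.6,0.3,0,0]}'
python3 -m crank '{"travel":[[0,0,1],[0,0,3],[0,0,6],[0,0,9],[0,0,12]],"turn":[[0,0,0],[0,0,0],[0,0,0],[0,0,0],[0,0,0]],"gripper":[0,0,0,0,0]}'
python3 -m crank '{"travel":[[-2,2,0],[-5,5,0],[-8,8,0],[-11,11,0],[-14,14,0]],"turn":[[0,0,0],[0,0,0],[0,0,0],[0,0,0],[0,0,0]],"gripper":[0,0,0,0,0]}'
python3 -m crank '{"travel":[[-2,2,0],[-5,5,0],[-7,7,0],[-8,8,0],[-8,8,0]],"turn":[[0,0,0],[0,0,0],[0,0,0],[0,0,0],[0,0,0]],"gripper":[0,0,0,0,0]}'
python3 - <<'E'
from workcell import bot
from h import *
im=np.vstack([cv2.resize(cv2.cvtColor(bot.grab_frame(n)["pixels"],cv2.COLOR_RGB2BGR)[y0:y1,x0:x1],(640,h)) for n,x0,y0,x1,y1,h in [("top",125,145,445,275,260),("scene",110,150,430,320,340)]])
cv2.imwrite("pics/end.png",im)
E
```

```text
clock: 35.05
position: [0.5964, 0.2594, 0.1011]
tool_rot: [-3.141, -0.0, 2.719]
force: [-0.3, 0.3, -0.2]
grip_width: 0.0762
finger_force: 0.0
clock: 35.55
position: [0.5964, 0.2594, 0.2233]
tool_rot: [3.141, 0.0, 2.719]
force: [0.3, 0.7, 0.3]
grip_width: 0.0852
finger_force: 0.0
clock: 36.05
position: [0.4552, 0.4005, 0.2222]
tool_rot: [3.141, 0.0, 2.719]
force: [0.4, 0.9, 0.5]
grip_width: 0.0852
finger_force: 0.0
clock: 36.55
position: [0.3751, 0.4808, 0.2217]
tool_rot: [3.141, -0.0, 2.721]
force: [0.3, -0.3, -0.1]
grip_width: 0.0852
finger_force: 0.0
```

View pics/end.png

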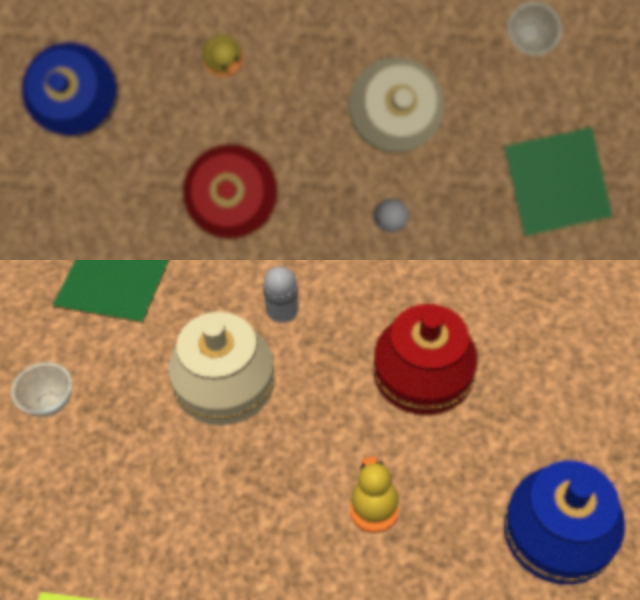

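All three lids sit level on their own jars: blue at (62,83), red at (228,190) and cream at (402,100) in the top half. The duck, bowl and shaker are where they started.

```bash
python3 -c "
from workcell import bot
print(bot.job_done())"
```

```text
the job is handed in; nothing more can be done
None
```

The job is handed in: each lid is seated on the jar of its own colour, the blue one having been parked knob-up on the mat on the way, and in the final pictures the jars, duck, bowl and shaker stand where they began; the hand-in returned no verdict.

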